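# Set the scale under the dripper and hold the telescoping pour-over stand up for the carafe

### The job

Slide the scale along the counter, without picking it up, until the cross in the middle of its pan is straight under the tip of the dripper cone. Then squeeze the release button on the head of the telescoping stem, pull the stem straight up past its first stop to the second, the top of its travel, and finish holding it up there by its head with the button squeezed, so that I can set the carafe under it: it does not catch at the second stop. Leave the cups, the carafe lid and the levelling tool where they are.

Things in the scene. Friction and masses are not known exactly. Their poses are not given: they have to be found in the camera images.
- scale: black plastic digital scale, 0.35 to 0.7 kg, rubber feet. Origin on the counter under the pan's centre; -x points to the display console. Round steel pan 130 mm across, top 24 mm up, on a housing 112 mm wide (y) from x = -70 to +58 mm. The console is a block 60 mm wide (y), x = -132 to -70 mm, 3 to 34 mm up, with upright sides: pinch it across y from above. Green rocker switch on the +y side, unused
- pan_mark (a point): centre of the dark cross (30 mm) on the top of the scale's pan, 24 mm above the counter
- console_grip (a point): point in the middle of the scale's display console, 106 mm from the pan's centre and 20 mm above the counter; axes as the scale's. Pinched here with a grip of 15 to 30 N, the scale slides with the hand (drag on the counter 2 to 8 N)
- mast_foot (a point): centre of the foot of the pour-over stand, on the counter; the stand is bolted down. +x points along the dripper's arm, from mast to cone. Foot flange 80 mm across, 11 mm high; outer tube 28 mm across, 156 mm high
- drip_tip (a point): lowest point of the white dripper cone, on its axis, 140 mm from the mast; 45 mm above the counter (21 mm above the pan) while the stem is down. The cone widens to 92 mm across at its rim, 76 mm above the tip. It rides up with the stem; its thin arm leaves the mast 167 mm above the counter, runs level for 65 mm, then bends down to the cone
- pull_head: black block on top of the telescoping stem, 34 mm (x, along the dripper's arm) by 46 mm (y) by 46 mm tall; origin at its centre, 203 mm above the counter with the stem down, 318 mm at the second stop; x points to the cone. Taken from above across x: one finger on the release button (-x side), the other on the plain +x side. The arm passes 8 mm below its underside
- release_face (a point): middle of the outer face of the release button on the head's -x side: a steel button 26 mm wide and 22 mm tall, standing 7 mm proud of the head, 2 mm when squeezed fully in
- release (a joint): travel of the release button in m: 0 out, 0.005 fully in (about 5.5 N; springs back when let go). The stem slides only while this is above 0.004. Gripping the head across the button with 25 to 40 N squeezes it in and carries the stem
- stem (a joint): how far the telescoping stem is pulled up, in m: 0 down and latched, 0.067 to 0.070 first stop (the latch catches there if the button is let go), 0.115 second stop, the end of travel, where nothing catches: let go, it sinks back to the first stop. Stem, head and cone weigh 0.6 kg; drag 1 to 2 N
- cup_a: matte grey cup, 80 mm across and 64 mm tall; origin under its centre. Leave alone
- cup_b: matte grey cup like the other. Leave alone
- carafe_lid: glass carafe lid, 76 mm across, 43 mm tall with its knob; origin under its centre. Leave alone
- leveler: steel levelling tool 58 mm across with a walnut knob, 60 mm tall; origin under its centre. Leave alone
Things that resemble listed ones, but are neither listed nor needed, are in the scene too. Of the things that look like the part that bears mast_foot, the larger one is meant. There is more than one size of the scale; the one meant has the size given above.

How it is judged:
By the outcome, as a careful person would: the job done as asked, in the order asked, and still so for the second after the job is handed in, while the arm keeps its last pose, push and grip.
It also fails if it takes over 61 s, if anything falls off the work surface, if the arm or the gripper's body presses on something with over 40 N, if the wrist force passes 120 N, or if a joint passes its speed limit or range.

### The arm

A 6-joint arm with a two-finger parallel gripper is mounted at the origin on the work surface. World frame = base frame: x ahead of the robot, y to its left, z up, the work surface at z = 0. Lengths are in m, angles in rad, forces in N, time in s.
With the tool pointing down it reaches from about 0.325 to 0.9 m from the base axis. Payload 6.1 kg.
Tool frame: the origin (TCP) lies midway between the tips of the shut fingers; the grasp point (between the pads) lies 19 mm behind it; x points along the fingers, y is the direction in which the jaws open and shut, and the axes are right-handed (so a half turn about x gives the same grasp; the last joint's range is limited). The gripper opens to 85 mm and grips with 20 to 120 N. Pads are 22 mm wide; open, the fingers measure 114 mm over their backs; the gripper's body (76 mm by 85 mm) begins 54 mm behind the grasp point. The pads swing forward as they close: fully open they stand 13 mm farther back than shut.
Start: joints at [1.054, 0.22, 1.526, -0, 1.395, -0.126], TCP at [0.238, 0.578, 0.202] pointing down, gripper open.
Joint ranges: [-2.98, 2.98], [-0.91, 2.08], [0.09, 2.57], [-1.24, 4.39], [0.2, 2.65], [-2.68, 2.68]. Speed limits (rad/s): [2.57, 2.57, 3.01, 3.14, 3.14, 3.14].

### API

Orientations are given as [roll, pitch, yaw] about the fixed x, y, z axes, in that order (R = Rz(yaw) Ry(pitch) Rx(roll)).
In Python, from plant import movep, move_l, set_joints, gripper_to, hold, inverse_kinematics, observe, get_image, get_calibration, Unreachable, job_done gives the robot as it stands. Calls block until the motion is done:
- movep(position, orientation): joint-space move of the TCP to a pose.
- move_l(position, feed=0.15, rotation=None, max_force=None): straight line of the TCP; rotation=None keeps the orientation; feed is the mean speed in m/s. With max_force (N) it stops when the force on the tool has changed by that much, and returns True; else False.
- set_joints(angles): joint-space move.
- gripper_to(opening, f_grip=None): finger opening in m; f_grip is the grip in N (None keeps the last); returns when the fingers have stopped.
- hold(seconds).
- inverse_kinematics(position, orientation): joint angles nearest the present ones, or None.
- observe(): the state.
- get_image(name): name is "side" or "top" or "wrist"; returns (picture, depth): 420x560x3 uint8, red, green, blue; 420x560 float32, m along the optical axis (not along the pixel's ray), 0 where there is no reading.
- get_calibration(name): a dict with "intrinsics" (3x3 intrinsics, pixels), "dist_coeffs" ([k1, k2, p1, p2, k3] as OpenCV has them; the pictures are not rectified), "world_from_camera" (4x4, takes a point from camera to world coordinates). Camera axes: x right, y down, z forward; pixel columns grow to the right and rows downward; lengths in m; the calibration is good to about 2 mm. A picture is of the moment at which its call begins: read the wrist's pose just before it. get_calibration takes no time and is no camera call; for the wrist camera it gives the pose at the moment of the call.
A pose or a line that the arm cannot do raises Unreachable and nothing moves.
- job_done(): hands the job in, once; it reports no verdict.
The state is a dict: "time_s": time; "q": joint angles; "joint_velocities": joint speeds; "joint_torque": joint torques, N m; "eef_pos": TCP position; "tcp_rot": TCP orientation; "ft_force": force on the tool from outside, world axes, zero at the start; "torque": the same for the moment, N m; "opening": finger opening in m.
Only numpy, scipy, OpenCV 4.12 (cv2) and the standard library are available. Lean on these libraries where they do the work, as an engineer would, in place of code of your own. Each camera call takes 0.05 s, during which the arm holds its last target.

## Working session

There is one attempt and no reset: what is moved stays moved. The work goes in short steps, each a Python script; the robot and the scene stay as the last script left them, time stands still between calls to the robot, and variables do not carry over. Pictures are saved under pics/ and viewed, and the job is handed in when it is done.

```bash
ls; mkdir -p pics
python3 - <<'E'
from plant import *
import cv2, numpy as np
for n in ["side","top"]:
    im,d=get_image(n); cv2.imwrite(f"pics/{n}0.png",im[:,:,::-1]); np.savez(f"{n}0.npz",im=im,d=d,**{k:np.array(v) for k,v in get_calibration(n).items()})
    print(n,np.round(get_calibration(n)["world_from_camera"],3).tolist(),get_calibration(n)["intrinsics"],get_calibration(n)["dist_coeffs"])
print(observe())
E
```

```text
pics
side [[0.858, -0.38, 0.347, 0.004], [-0.514, -0.636, 0.576, -0.839], [0.002, -0.672, -0.74, 1.164], [0.0, 0.0, 0.0, 1.0]] [[453.73587064   0.         283.50925213]
 [  0.         453.73587064 217.9580812 ]
 [  0.           0.           1.        ]] [-0.14076905  0.          0.          0.          0.        ]
top [[0.007, -0.995, 0.095, 0.404], [-1.0, -0.009, -0.019, -0.03], [0.02, -0.094, -0.995, 1.199], [0.0, 0.0, 0.0, 1.0]] [[427.83627088   0.         278.88361217]
 [  0.         427.83627088 204.18124508]
 [  0.           0.           1.        ]] [-0.03391886  0.          0.          0.          0.        ]
{'time_s': 0.1, 'q': array([ 1.05388724e+00,  2.21172895e-01,  1.52747862e+00,  2.22646685e-05,
        1.39472859e+00, -1.26077448e-01]), 'joint_velocities': array([ 0.00114052, -0.00186479, -0.00302742,  0.00216111,  0.00015315,
       -0.00159428]), 'joint_torque': array([ 1.09021581e-03, -4.98241103e+01, -3.90550125e+01, -8.52181097e-05,
        5.68326868e-03, -1.83159403e-05]), 'eef_pos': array([0.23778443, 0.5773547 , 0.20150239]), 'tcp_rot': array([-1.70913276,  1.56900874, -2.09996833]), 'ft_force': array([ 0.4539448 , -0.36255458,  0.3665817 ]), 'torque': array([-0.02963101, -0.08933148, -0.00074233]), 'opening': 0.08571221927765724}
```

View pics/side0.png

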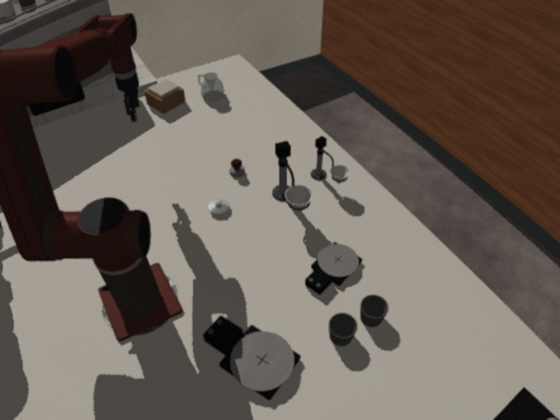

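View pics/top0.png

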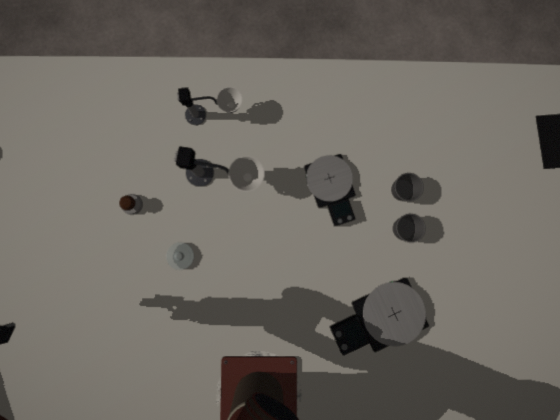

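Candidates: the scales are at top px (329,178), pan about 46 px across (≈130 mm), and (394,313), about 62 px (≈170 mm), so the first fits. The stands are at (200,172), larger, and (196,113), smaller, so the first fits. I'll confirm with crops and measurements.

```bash
cat > h.py <<'E'
import cv2, numpy as np
def load(n):
    z=np.load(n+'.npz'); return dict(z)
def cloud(v):
    d=v['d'];h,w=d.shape
    u,vv=np.meshgrid(np.arange(w),np.arange(h))
    p=cv2.undistortPoints(np.stack([u,vv],-1).reshape(-1,1,2).astype(np.float64),v['intrinsics'],v['dist_coeffs']).reshape(h,w,2)
    P=np.dstack([p[...,0]*d,p[...,1]*d,d]); T=v['world_from_camera']
    W=P@T[:3,:3].T+T[:3,3]; W[d<=0]=np.nan
    return W
def ray_z(v,px,z):
    p=cv2.undistortPoints(np.array(px,float).reshape(-1,1,2),v['intrinsics'],v['dist_coeffs']).reshape(-1,2)
    T=v['world_from_camera']; r=np.c_[p,np.ones(len(p))]@T[:3,:3].T
    return T[:3,3]+r*((z-T[2,3])/r[:,2])[:,None]
def proj(v,X):
    T=np.linalg.inv(v['world_from_camera']); X=np.array(X,float).reshape(-1,3)
    r,_=cv2.Rodrigues(T[:3,:3]); return cv2.projectPoints(X,r,T[:3,3],v['intrinsics'],v['dist_coeffs'])[0].reshape(-1,2)
def crop(v,x0,y0,x1,y1,s,fn,gain=1.0):
    c=v['im'][y0:y1,x0:x1,::-1]; c=cv2.resize(c,None,fx=s,fy=s,interpolation=cv2.INTER_CUBIC)
    cv2.imwrite(fn,np.clip(c*gain,0,255).astype(np.uint8))
E
python3 - <<'E'
from h import *
t=load('top0');s=load('side0')
crop(t,160,70,390,250,3.4,'pics/t_crop.png',1.3)
crop(s,220,120,400,310,3.1,'pics/s_crop.png',1.3)
for n,v in(('top',t),('side',s)):
    W=cloud(v)
    for nm,px in dict(top=dict(pan=(322,185),bigpan=(380,320),mat=(60,250),head=(186,157),head2=(185,96),cone=(247,173)),side=dict(pan=(330,265),big=(270,370),head=(283,147),head2=(320,142)))[n].items(): print(n,nm,W[px[1],px[0]].round(4))
print(ray_z(t,[(306,178),(352,178),(363,313),(425,313)],0.024).round(3))
E
```

```text
top pan [ 0.57   -0.1712  0.0243]
top bigpan [ 0.2035 -0.3268  0.0308]
top mat [3.840e-01 5.562e-01 3.000e-04]
top head [0.6035 0.1668 0.2256]
top head2 [0.7663 0.184  0.1754]
top cone [0.5947 0.0349 0.0642]
side pan [ 0.5602 -0.197   0.0245]
side big [ 0.2278 -0.4017  0.0316]
side head [0.6028 0.1592 0.2259]
side head2 [0.7672 0.1801 0.1664]
[[ 0.589 -0.127  0.024]
 [ 0.591 -0.255  0.024]
 [ 0.221 -0.282  0.024]
 [ 0.221 -0.453  0.024]]
```

View pics/t_crop.png

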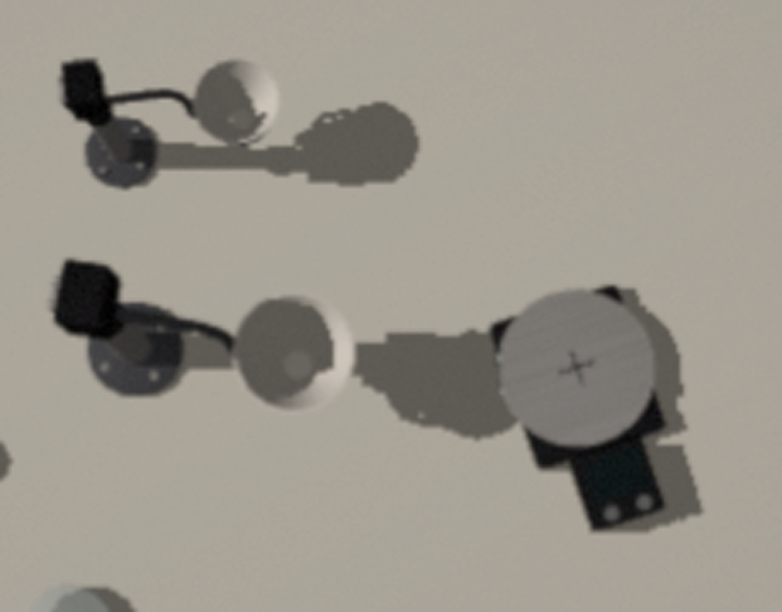

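View pics/s_crop.png

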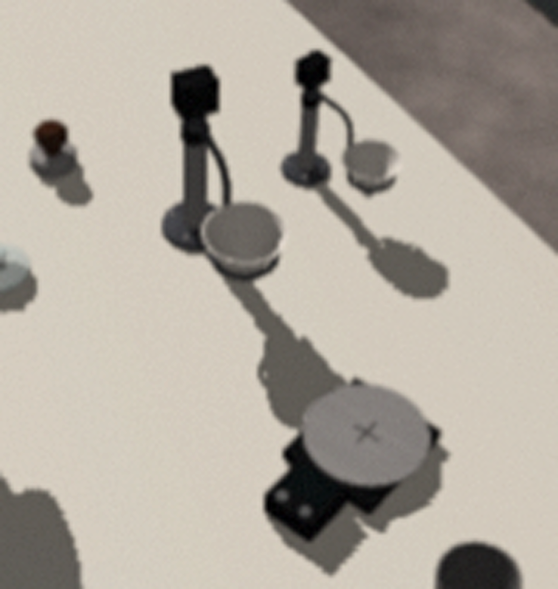

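```bash
cat > meas.py <<'E'
from h import *
from scipy.optimize import least_squares
def fitc(P):
    f=lambda p:np.hypot(P[:,0]-p[0],P[:,1]-p[1])-p[2]
    r=least_squares(f,[*P.mean(0),.05],loss='soft_l1',f_scale=.001); return r.x
def hull(P): return cv2.convexHull(P.astype(np.float32)).reshape(-1,2)
def box(W,lo,hi):
    m=np.all((W>lo)&(W<hi),-1); return W[m],m
def meas(v,pc=(0.59,-0.19),cc=(0.595,0.033),hc=(0.60,0.165)):
    W=cloud(v); o={}
    P,_=box(W,[pc[0]-.08,pc[1]-.08,.0215],[pc[0]+.08,pc[1]+.08,.028]); 
    c=fitc(hull(P[:,:2])); o['pan']=(c,len(P),P[:,2].mean())
    P,_=box(W,[pc[0]-.17,pc[1]-.17,.031],[pc[0]+.17,pc[1]+.17,.038]); 
    o['cons']=(cv2.minAreaRect(P[:,:2].astype(np.float32)) if len(P)>5 else None,len(P),P[:,2].mean() if len(P) else 0)
    P,_=box(W,[cc[0]-.07,cc[1]-.07,.115],[cc[0]+.07,cc[1]+.07,.127]); 
    o['rim']=(fitc(hull(P[:,:2])),len(P),P[:,2].mean())
    P,_=box(W,[hc[0]-.05,hc[1]-.05,.2225],[hc[0]+.05,hc[1]+.05,.235]); 
    o['head']=(cv2.minAreaRect(P[:,:2].astype(np.float32)),P[:,:2].mean(0),len(P),P[:,2].mean())
    P,_=box(W,[hc[0]-.06,hc[1]-.06,.008],[hc[0]+.06,hc[1]+.06,.014])
    o['flange']=(fitc(hull(P[:,:2])),len(P))
    return o
if __name__=='__main__':
    for n in('top0','side0'):
        print(n)
        for k,x in meas(load(n)).items(): print(k,x)
E
python3 meas.py
```

```text
top0
pan (array([ 0.58117248, -0.19348573,  0.06874817]), 1474, np.float64(0.024507648234853387))
cons (((0.544889509677887, -0.20701387524604797), (0.16829048097133636, 0.06084270030260086), 17.201980590820312), 417, np.float64(0.034591784414287674))
rim (array([0.58394885, 0.03534608, 0.04538203]), 264, np.float64(0.11983235118810083))
head (((0.6052109599113464, 0.1712639331817627), (0.03417748585343361, 0.04587973281741142), 81.791748046875), array([0.60465281, 0.1709071 ]), 280, np.float64(0.22634915066255532))
flange (array([0.60437987, 0.17222204, 0.03802858]), 254)
side0
pan (array([ 0.59264109, -0.19227198,  0.06589417]), 917, np.float64(0.024755710584712844))
cons (((0.547956109046936, -0.2046118676662445), (0.17157089710235596, 0.06272915005683899), 22.900028228759766), 311, np.float64(0.03465048571899272))
rim (array([0.58781385, 0.03544719, 0.04632802]), 144, np.float64(0.12043546870031137))
head (((0.6065970659255981, 0.16892924904823303), (0.03562946245074272, 0.04446916654706001), 83.27224731445312), array([0.60653141, 0.16953174]), 87, np.float64(0.2259518633934829))
flange (array([0.60812972, 0.17166247, 0.03879129]), 88)
```

```bash
cat >> h.py <<'E'
from scipy.spatial.transform import Rotation as Ro
def down(a):
    "rpy with tool x down, jaw axis y at world azimuth a"
    x=np.array([0,0,-1.]);y=np.array([np.cos(a),np.sin(a),0]);z=np.cross(x,y)
    import warnings
    with warnings.catch_warnings():
        warnings.simplefilter('ignore'); return Ro.from_matrix(np.c_[x,y,z]).as_euler('xyz')
def snap(n,tag):
    from plant import get_image,get_calibration
    c=get_calibration(n); im,d=get_image(n)
    np.savez(tag+'.npz',im=im,d=d,**{k:np.array(v) for k,v in c.items()}); cv2.imwrite(f'pics/{tag}.png',im[:,:,::-1]); return load(tag)
E
python3 - <<'E'
from h import *
from plant import *
for a in (-72,108,-98,82,-8):
  for p in ([.48,-.22,.0],[.486,0,0],[.606,.171,.18],[.606,.171,.3],[.52,0.0,.45],[.45,-.1,.45]):
    q=inverse_kinematics(p,down(np.radians(a))); print(a,p,None if q is None else np.round(q,2))
q=observe()
print(Ro.from_euler('xyz',q['tcp_rot']).as_matrix().round(3))
p=q['eef_pos']
T=get_calibration('wrist')['world_from_camera'];print(T.round(3))
E
```

```text
-72 [0.48, -0.22, 0.0] [-0.58  0.24  1.93  0.    0.98  0.68]
-72 [0.486, 0, 0] [-0.16  0.15  2.03 -0.    0.96  1.09]
-72 [0.606, 0.171, 0.18] [ 0.15  0.25  1.54 -0.    1.36  1.41]
-72 [0.606, 0.171, 0.3] [ 0.15  0.19  1.38 -0.    1.57  1.41]
-72 [0.52, 0.0, 0.45] [-0.15 -0.07  1.38  0.    1.83  1.1 ]
-72 [0.45, -0.1, 0.45] [-0.39 -0.21  1.51  0.    1.85  0.87]
108 [0.48, -0.22, 0.0] [-0.58  0.24  1.93  0.    0.98 -2.46]
108 [0.486, 0, 0] [-0.16  0.15  2.03 -0.    0.96 -2.05]
108 [0.606, 0.171, 0.18] [ 0.15  0.25  1.54 -0.    1.36 -1.74]
108 [0.606, 0.171, 0.3] [ 0.15  0.19  1.38 -0.    1.57 -1.74]
108 [0.52, 0.0, 0.45] [-0.15 -0.07  1.38  0.    1.83 -2.04]
108 [0.45, -0.1, 0.45] [-0.39 -0.21  1.51  0.    1.85 -2.27]
-98 [0.48, -0.22, 0.0] [-0.58  0.24  1.93  0.    0.98  1.13]
-98 [0.486, 0, 0] [-0.16  0.15  2.03 -0.    0.96  1.55]
-98 [0.606, 0.171, 0.18] [ 0.15  0.25  1.54 -0.    1.36  1.86]
-98 [0.606, 0.171, 0.3] [ 0.15  0.19  1.38 -0.    1.57  1.86]
-98 [0.52, 0.0, 0.45] [-0.15 -0.07  1.38  0.    1.83  1.56]
-98 [0.45, -0.1, 0.45] [-0.39 -0.21  1.51  0.    1.85  1.32]
82 [0.48, -
[... 188 characters left out ...]
 [ 0.15  0.19  1.38 -0.    1.57 -1.28]
82 [0.52, 0.0, 0.45] [-0.15 -0.07  1.38  0.    1.83 -1.58]
82 [0.45, -0.1, 0.45] [-0.39 -0.21  1.51  0.    1.85 -1.82]
-8 [0.48, -0.22, 0.0] [-0.58  0.24  1.93  0.    0.98 -0.44]
-8 [0.486, 0, 0] [-0.16  0.15  2.03  0.    0.96 -0.02]
-8 [0.606, 0.171, 0.18] [0.15 0.25 1.54 0.   1.36 0.29]
-8 [0.606, 0.171, 0.3] [0.15 0.19 1.38 0.   1.57 0.29]
-8 [0.52, 0.0, 0.45] [-0.15 -0.07  1.38  0.    1.83 -0.01]
-8 [0.45, -0.1, 0.45] [-0.39 -0.21  1.51  0.    1.85 -0.25]
[[-0.001  0.381  0.925]
 [-0.002  0.925 -0.381]
 [-1.    -0.002 -0.   ]]
[[ 0.38   0.883  0.276  0.168]
 [ 0.925 -0.363 -0.115  0.606]
 [-0.002  0.299 -0.954  0.373]
 [ 0.     0.     0.     1.   ]]
```

Run:
```python
from h import *
from plant import *
movep([.52,.10,.42],down(np.radians(82))); hold(.3)
v=snap('wrist','w1')
movep([.50,-.19,.30],down(np.radians(-72))); hold(.3)
v=snap('wrist','w2'); print(observe()['time_s'])
```

```text
4.7833
```

View pics/w1.png

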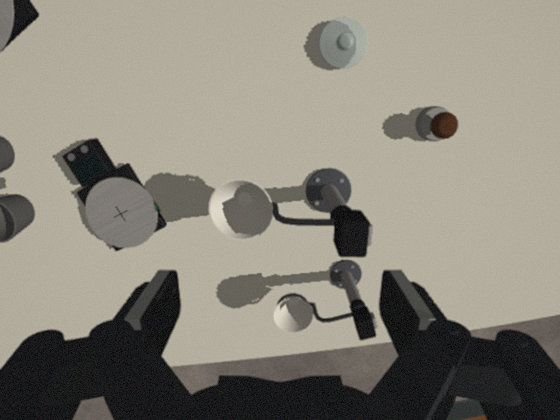

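View pics/w2.png

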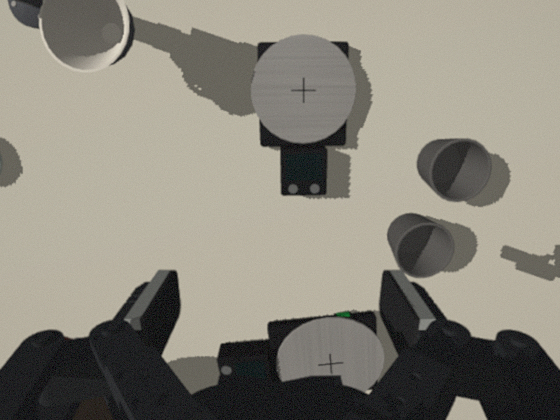

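w1 shows the target scale with its cross at (121,213), the large stand's cone at (240,209), flange at (328,190) and head at (352,232). w2 shows the scale with its cross at (304,90) and console at (304,170), and the larger decoy scale at the bottom edge.

Run:
```python
from meas import *
t=load('top0');s=load('side0');a=load('w1');b=load('w2')
for n,v in(('w1',a),):
    print(n)
    for k,x in meas(v).items(): print(k,x)
# cross
print('cross w1,w2',ray_z(a,[(121,213)],.024),ray_z(b,[(304,90)],.024),'top',ray_z(t,[(329,178)],.024),'side',ray_z(s,[(338,259)],.024))
# pan circle via grey segmentation w2
for n,v,c0 in(('w2',b,(304,90)),('w1',a,(121,213)),('top',t,(329,178)),('side',s,(338,259))):
    W=cloud(v); 
    m=(np.abs(W[...,2]-.0245)<.004)&(v['im'].max(-1)>60)&(np.hypot(W[...,0]-.59,W[...,1]+.19)<.08)
    m=cv2.morphologyEx(m.astype(np.uint8),cv2.MORPH_OPEN,np.ones((3,3)))
    cs,_=cv2.findContours(m,0,cv2.CHAIN_APPROX_NONE); c=max(cs,key=cv2.contourArea)
    P=ray_z(v,c.reshape(-1,2).astype(float),.024)[:,:2]; print(n,'pan',fitc(P).round(4))
    P,_=box(W,[.42,-.33,.031],[.75,-.05,.038]); 
    d=np.hypot(P[:,0]-.59,P[:,1]+.192); P=P[d>.076]
    print('  cons',cv2.minAreaRect(P[:,:2].astype(np.float32)),P.mean(0).round(4),len(P), np.degrees(np.arctan2(-.1915-P[:,1].mean(),.5895-P[:,0].mean())))
crop(b,240,30,370,210,3.3,'pics/w2c.png',1.5); crop(a,200,140,390,270,4,'pics/w1c.png',1.5)
```

```text
w1
pan (array([ 0.59240908, -0.19046988,  0.06515539]), 3892, np.float64(0.023833514261078076))
cons (((0.4975721836090088, -0.22291143238544464), (0.06267277151346207, 0.06170305237174034), 19.479455947875977), 1241, np.float64(0.034098749302825526))
rim (array([0.58672907, 0.03467457, 0.045663  ]), 778, np.float64(0.11927489787999632))
head (((0.6068843007087708, 0.17302954196929932), (0.03311246633529663, 0.04540957883000374), 80.92264556884766), array([0.60623634, 0.1725674 ]), 1038, np.float64(0.22553918841962822))
flange (array([0.60751347, 0.17291915, 0.03832925]), 746)
cross w1,w2 [[ 0.59278754 -0.18915382  0.024     ]] [[ 0.59360963 -0.19182839  0.024     ]] top [[ 0.58988579 -0.19079435  0.024     ]] side [[ 0.59542096 -0.19049265  0.024     ]]
w2 pan [ 0.5936 -0.1906  0.0641]
  cons ((0.49613940715789795, -0.22418716549873352), (0.05781462416052818, 0.05987224355340004), 18.533287048339844) [ 0.4954 -0.2242  0.0343] 1881 19.168584228023082
w1 pan [ 0.5932 -0.1898  0.0635]
  cons ((0.4952041208744049, -0.22365714609622955), (0.05732375755906105, 0.061846815049648285), 18.75025177001953) [ 0.4935 -0.2227  0.0342] 1090 18.00441109006697
top pan [ 0.5885 -0.1919  0.0598]
  cons ((0.49309635162353516, -0.22300586104393005), (0.05897112190723419, 0.06027887016534805), 18.896259307861328) [ 0.4918 -0.2236  0.0347] 381 18.165341636443493
side pan [ 0.596  -0.1863  0.0585]
  cons ((0.4962208867073059, -0.22609078884124756), (0.05765683203935623, 0.06065809726715088), 20.08146095275879) [ 0.494  -0.2268  0.0348] 268 20.285359852042767
```

View pics/w2c.png

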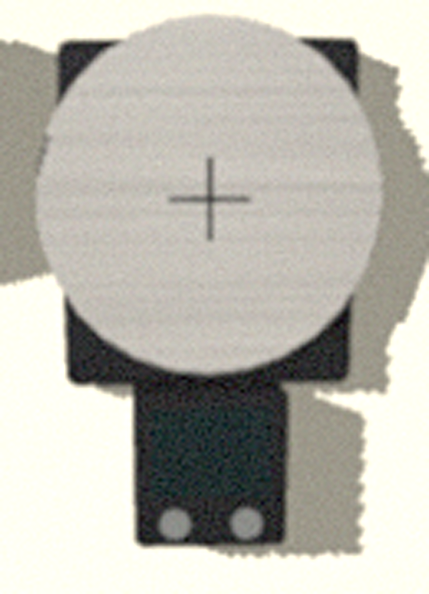

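View pics/w1c.png

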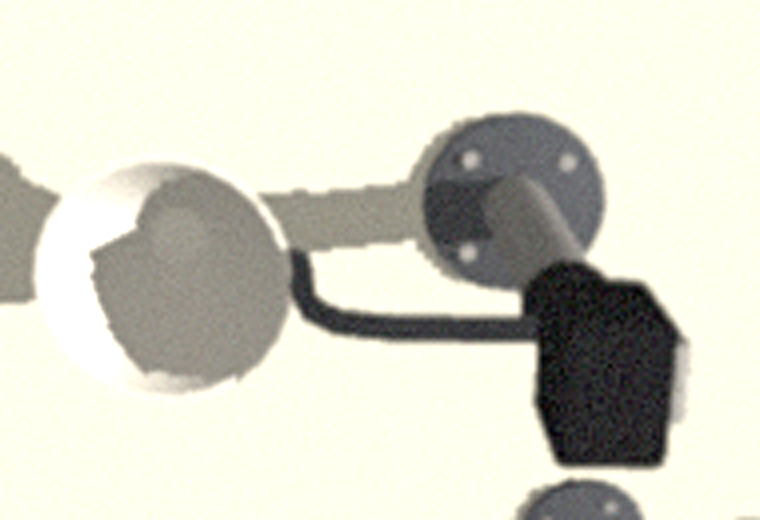

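Run:
```python
from h import *
from plant import *
o=down(np.radians(108.7))
g=[.4927,-.2244]
print(np.round(inverse_kinematics([*g,.002],o),2))
movep([*g,.12],o); gripper_to(.085,25)
st=move_l([*g,.03],feed=.1,max_force=8); st=move_l([*g,.002],feed=.04,max_force=8) or st
x=observe();print(st,x['eef_pos'].round(4),x['ft_force'].round(2))
gripper_to(.05,25); hold(.2)
x=observe();print(x['opening'],x['eef_pos'].round(4),x['ft_force'].round(2),x['time_s'])
v=snap('wrist','w3'); v=snap('top','t3')
crop(v,260,130,420,280,4,'pics/t3c.png',1.4)
```

```text
[-0.57  0.26  1.89  0.    0.99 -2.47]
False [ 0.4928 -0.2245  0.0021] [ 0.11 -0.34  0.16]
0.05021996577353798 [ 0.4928 -0.2245  0.0022] [-0.29 -0.39  2.65] 10.25
```

View pics/w3.png

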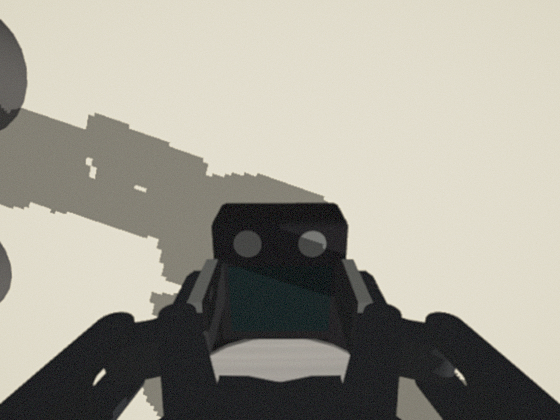

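View pics/t3c.png

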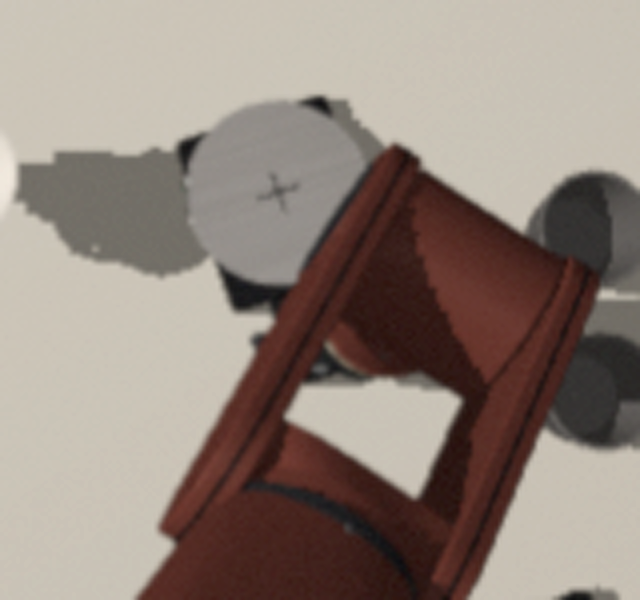

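Run:
```python
from h import *
v=load('w3');crop(v,170,180,390,400,3,'pics/w3c.png',1.8)
W=cloud(v)
for p in [(280,290),(247,243),(222,290),(345,290),(205,285),(362,285),(213,262),(350,262),(280,350)]: print(p,W[p[1],p[0]].round(4))
```

```text
(280, 290) [ 0.4997 -0.2228  0.0345]
(247, 243) [ 0.4818 -0.2438  0.0359]
(222, 290) [ 0.5048 -0.2478  0.0401]
(345, 290) [ 0.4789 -0.2038  0.0576]
(205, 285) [ 0.4925 -0.2546  0.0598]
(362, 285) [ 0.4733 -0.1999  0.0609]
(213, 262) [ 0.4924 -0.255   0.0412]
(350, 262) [ 0.474  -0.2004  0.041 ]
(280, 350) [ 0.5406 -0.2088  0.023 ]
```

View pics/w3c.png

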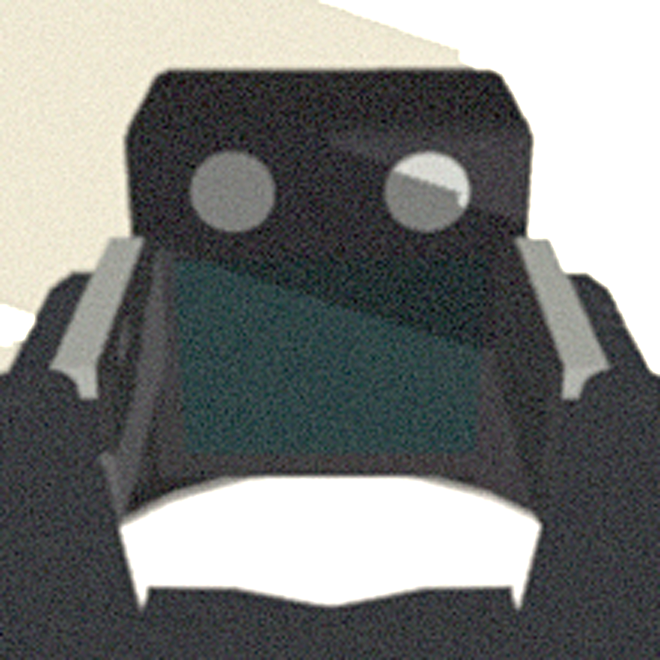

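Run:
```python
from h import *
from plant import *
for o in (.045,.0):
    gripper_to(o,25); hold(.2)
    x=observe();print(o,x['opening'],x['eef_pos'].round(4),x['ft_force'].round(2),x['time_s'])
v=snap('wrist','w4'); crop(v,170,180,390,400,3,'pics/w4c.png',1.8)
```

```text
0.045 0.04514856406643419 [ 0.4934 -0.2248  0.003 ] [-2.02  0.74  6.55] 10.775
0.0 0.00026274646894144135 [ 0.4955 -0.2256  0.0052] [-0.24  2.68 16.89] 11.475
```

View pics/w4c.png

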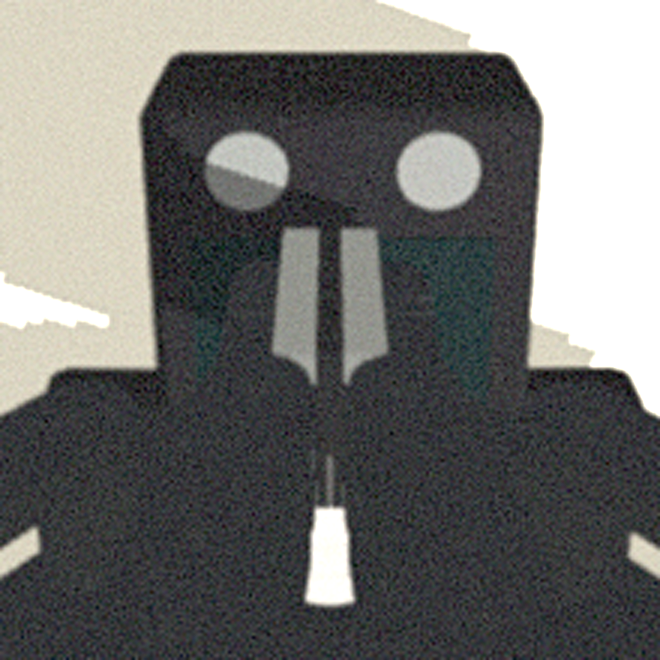

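Run:
```python
from h import *
from plant import *
Tc=get_calibration('wrist')['world_from_camera']; x=observe()
T=np.eye(4);T[:3,:3]=Ro.from_euler('xyz',x['tcp_rot']).as_matrix();T[:3,3]=x['eef_pos']
TC=np.linalg.inv(T)@Tc; print(TC.round(4)); np.save('TC.npy',TC)
for n in('w2','w3','w4'):
    v=load(n); W=cloud(v); M=TC@np.linalg.inv(v['world_from_camera'])
    L=W@M[:3,:3].T+M[:3,3]
    m=(L[...,0]>-.06)&(L[...,0]<0.03)&(np.abs(L[...,2])<.02)&(np.abs(L[...,1])<.06)
    P=L[m]; print(n,len(P))
    for b in np.arange(-.06,.03,.005):
        q=P[(P[:,0]>=b)&(P[:,0]<b+.005)]
        if len(q): print(round(b,3),len(q),q[:,1].min().round(3),q[:,1].max().round(3),np.abs(q[:,1]).min().round(4),q[:,2].min().round(3))
print(x['ft_force'],x['torque'],x['tcp_rot'])
```

```text
[[-4.000e-04 -2.995e-01  9.541e-01 -1.714e-01]
 [ 1.000e+00  4.000e-04  5.000e-04 -9.000e-04]
 [-5.000e-04  9.541e-01  2.995e-01 -7.570e-02]
 [ 0.000e+00  0.000e+00  0.000e+00  1.000e+00]]
w2 2383
-0.06 882 -0.058 0.055 0.0412 -0.011
-0.055 746 -0.057 0.056 0.0411 -0.011
-0.05 552 -0.055 0.054 0.0413 -0.011
-0.045 203 -0.05 0.049 0.0414 -0.01
w3 17616
-0.06 702 -0.04 0.038 0.0238 -0.011
-0.055 635 -0.04 0.038 0.0237 -0.011
-0.05 550 -0.039 0.038 0.0238 -0.011
-0.045 503 -0.039 0.038 0.0236 -0.011
-0.04 358 -0.038 0.036 0.0238 -0.011
-0.035 9549 -0.033 0.03 0.0001 -0.02
-0.03 42 -0.031 0.029 0.0256 -0.02
-0.0 5277 -0.06 0.06 0.032 -0.02
w4 14256
-0.06 484 -0.015 0.013 0.0001 -0.011
-0.055 435 -0.014 0.013 0.0001 -0.011
-0.05 433 -0.014 0.013 0.0002 -0.011
-0.045 360 -0.015 0.013 0.0002 -0.011
-0.04 310 -0.014 0.012 0.0002 -0.011
-0.035 840 -0.026 0.028 0.0001 -0.02
-0.03 5760 -0.029 0.031 0.0001 -0.02
-0.025 1 -0.029 -0.029 0.0291 0.018
-0.0 1942 -0.06 0.06 0.0328 -0.02
0.005 3691 -0.06 0.06 0.0326 -0.02
[ 0.15830571  3.57297771 16.49197744] [ 0.39886696  0.16272437 -0.02202476] [-0.78382354  1.5650719  -0.45746345]
```

The fingertips sit about 29 mm behind the reported TCP: shut tips rested on the console's 34 mm top with the TCP at z=5 mm, and the wrist depth agrees. So the pads closed above the console. I'll lift, open, re-measure, and correct for the offset.

Run:
```python
from meas import *
from plant import *
x=observe()['eef_pos']; 
move_l([x[0],x[1],.09],feed=.15); gripper_to(.085,25)
o=down(np.radians(108.7)); movep([.47,-.13,.33],o); hold(.2)
v=snap('wrist','w5'); W=cloud(v); c=meas(v)
print(c['pan'],c['cons']); print(inverse_kinematics([.4927,-.2244,-.032],o), observe()['time_s'])
```

```text
(array([ 0.59296084, -0.19073479,  0.06461999]), 5794, np.float64(0.023825788315391377)) (((0.49742591381073, -0.22344133257865906), (0.061257410794496536, 0.05959692224860191), 19.196279525756836), 1934, np.float64(0.034170148472111306))
[-0.57307192  0.31995924  1.89574197  0.          0.92589145 -2.47024481] 14.3083
```

View pics/w5.png

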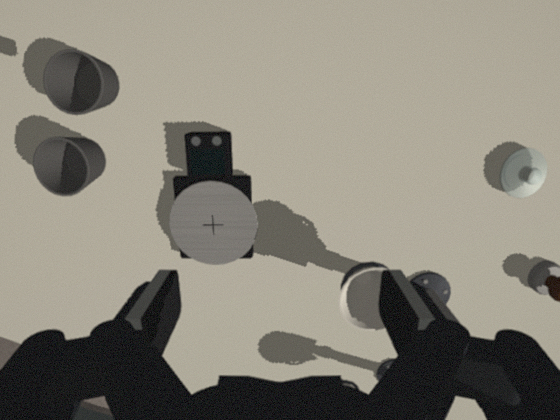

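The scale (cross at (213,225)) hasn't moved. I'll regrasp 34 mm lower.

Run:
```python
from h import *
from plant import *
o=down(np.radians(109)); g=[.4928,-.2246]
movep([*g,.06],o)
st=move_l([*g,0],feed=.12,max_force=8) or move_l([*g,-.031],feed=.05,max_force=6)
x=observe();print(st,x['eef_pos'].round(4),x['ft_force'].round(2))
if not st:
    gripper_to(.0,25); hold(.2)
    x=observe();print(x['opening'],x['eef_pos'].round(4),x['ft_force'].round(2),x['time_s'])
    v=snap('wrist','w6'); crop(v,170,180,390,400,3,'pics/w6c.png',1.8)
```

```text
False [ 0.4928 -0.2247 -0.0311] [ 0.11 -0.54  1.03]
0.059471149353298024 [ 0.4931 -0.2247 -0.0305] [-0.57  2.09  5.5 ] 17.3917
```

View pics/w6c.png

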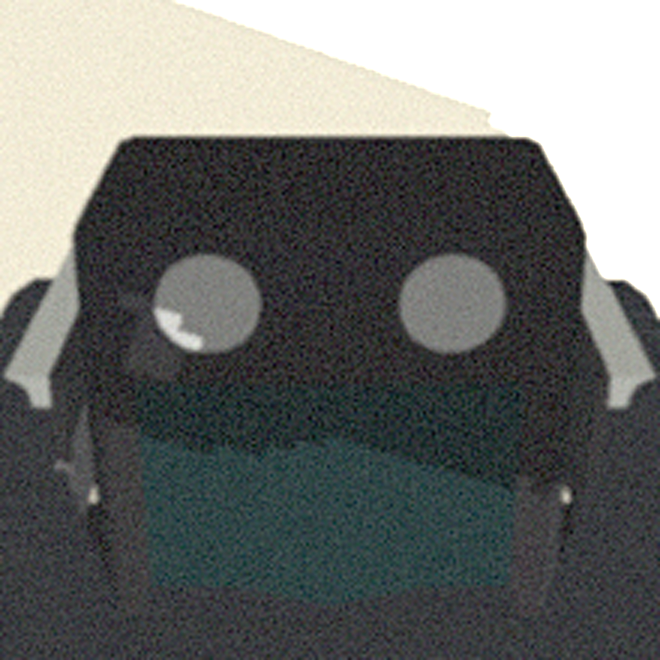

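Run:
```python
from h import *
from plant import *
x=observe()['eef_pos']; d=np.array([.5868-.593,.0345+.1905])
st=move_l([x[0]+d[0],x[1]+d[1],x[2]],feed=.09,max_force=25); hold(.3)
x=observe();print(st,x['opening'],x['eef_pos'].round(4),x['ft_force'].round(2),x['time_s'])
v=snap('top','t7');crop(v,160,100,360,280,4,'pics/t7c.png',1.4)
v=snap('side','s7');crop(v,220,120,380,270,5,'pics/s7c.png',1.4)
```

```text
False 0.05975711297371748 [ 4.869e-01  2.000e-04 -3.050e-02] [ 0.4  -5.11  1.75] 20.3917
```

View pics/t7c.png

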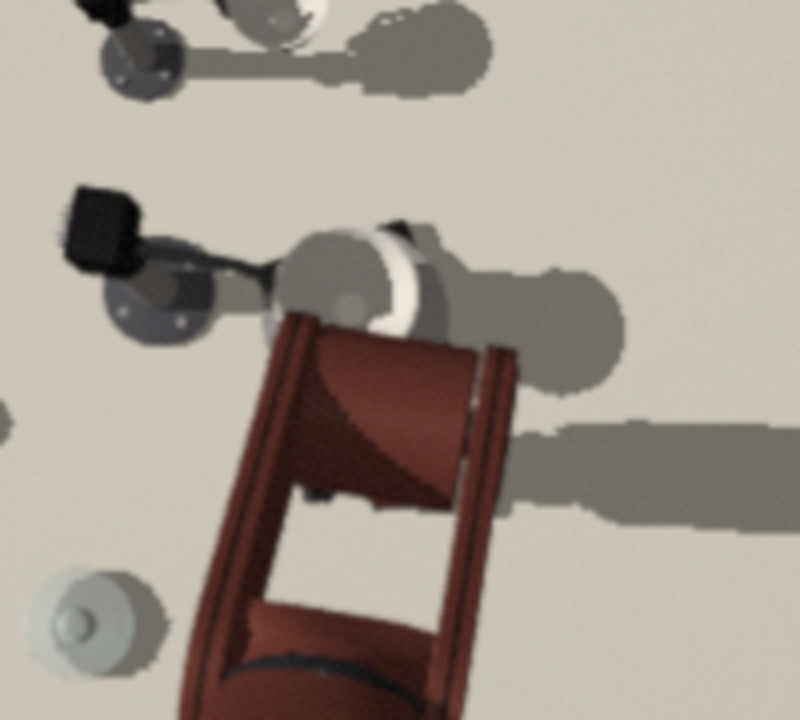

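View pics/s7c.png

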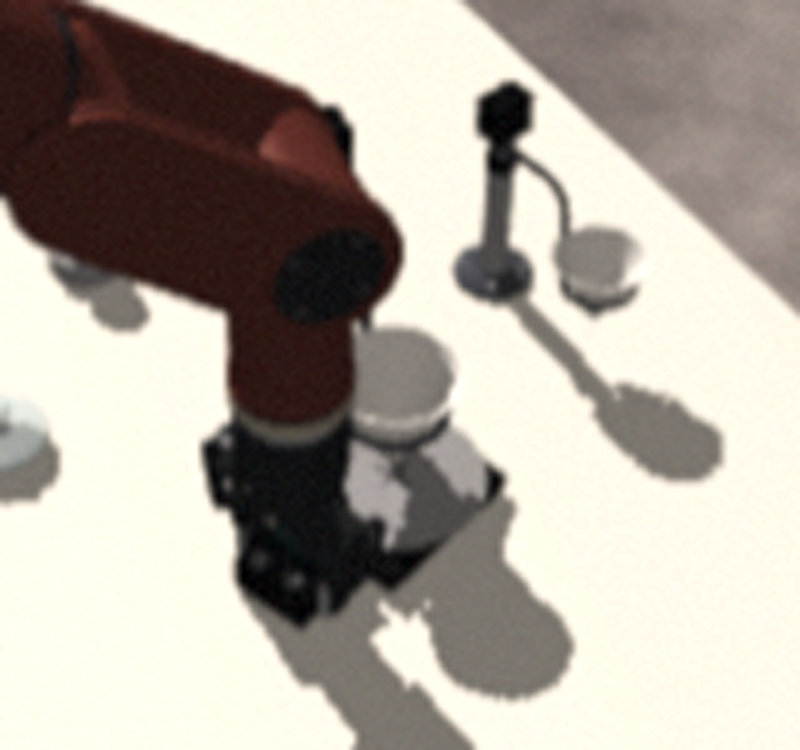

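Run:
```python
from h import *
from plant import *
x=observe()['eef_pos']
gripper_to(.085,25); move_l([x[0],x[1],.06],feed=.12)
R0=Ro.from_euler('xyz',down(np.radians(90)))
for t in (-30,-25,-20):
    R=Ro.from_euler('y',t,degrees=True)*R0; o=R.as_euler('xyz')
    TC=np.load('TC.npy'); Rm=R.as_matrix()
    cdir=Rm@TC[:3,2]; cam=np.array([.587,.034,.035])-.37*cdir; p=cam-Rm@TC[:3,3]
    q=inverse_kinematics(p,o); print(t,p.round(3),None if q is None else np.round(q,2))
    if q is not None: break
move_l([.45,.0,.2],feed=.2)
movep(p,o); hold(.2)
v=snap('wrist','w8'); t=snap('top','t8'); s=snap('side','s8'); print(observe()['time_s'])
crop(s,220,120,380,270,5,'pics/s8c.png',1.4)
```

```text
-30 [0.466 0.035 0.175] [-0.16 -0.67  2.41  0.1   0.88 -1.77]
23.5833
```

View pics/w8.png

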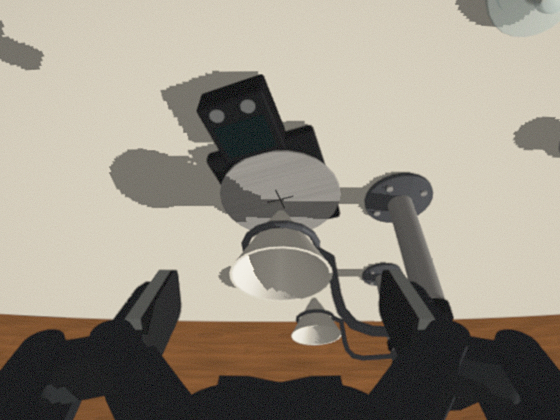

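View pics/s8c.png

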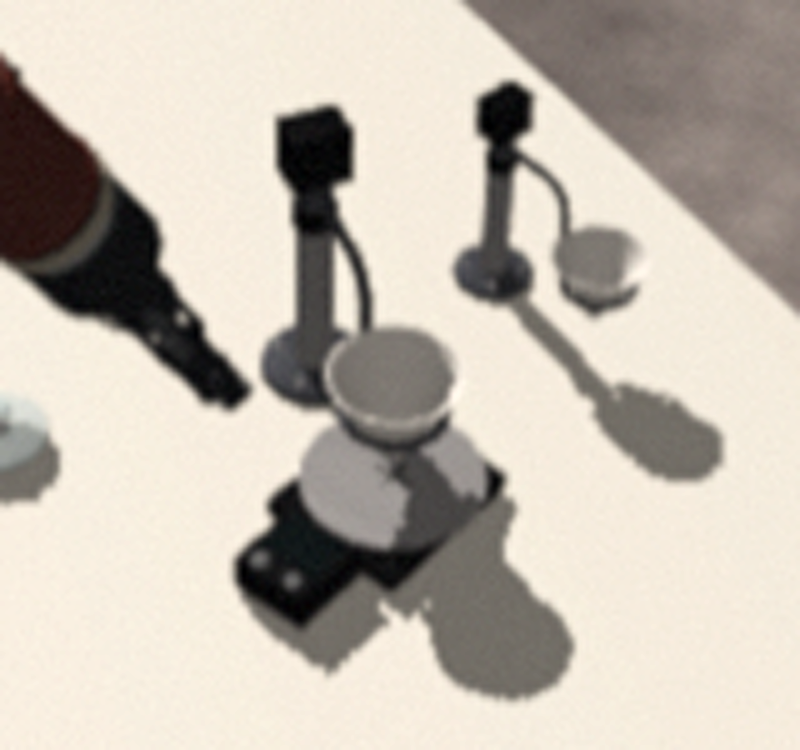

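w8 shows the cross near (281,198) with the cone tip just below it, near (282,208). I'll enlarge that.

Run:
```python
from meas import *
v=load('w8'); crop(v,240,170,330,240,8,'pics/w8c.png',1.3)
for k,x in meas(load('t8'),pc=(.587,.034)).items(): print(k,x)
W=cloud(v)
P,_=box(W,[.40,-.1,.031],[.56,.1,.037]); P=P[np.hypot(P[:,0]-.587,P[:,1]-.034)>.07]; print(cv2.minAreaRect(P[:,:2].astype(np.float32)),len(P))
```

```text
pan (array([0.57862822, 0.03175639, 0.06688475]), 634, np.float64(0.02456953929873789))
cons (((0.544477641582489, 0.06015068292617798), (0.2367253601551056, 0.07780420780181885), 46.69978332519531), 430, np.float64(0.03467513222024651))
rim (array([0.58393362, 0.03557075, 0.04548263]), 263, np.float64(0.12003226159582485))
head (((0.6049976944923401, 0.17133624851703644), (0.034717414528131485, 0.045173801481723785), 80.1171646118164), array([0.60478288, 0.17096535]), 275, np.float64(0.22632827298950783))
flange (array([0.60486473, 0.17127495, 0.03838916]), 244)
((0.49114885926246643, 0.0012614205479621887), (0.06232602894306183, 0.05974949151277542), 18.8537654876709) 4098
```

View pics/w8c.png

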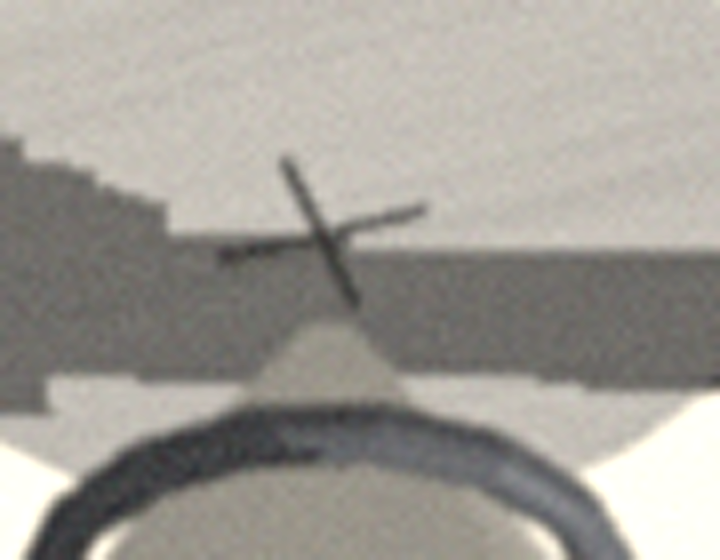

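Run:
```python
from h import *
v=load('w8')
c=ray_z(v,[(280.5,199.3)],.024)[0]; t=ray_z(v,[(281.1,209.9)],.045)[0]; print(c,t,proj(v,c+[0,0,.021]))
# tip edge
W=cloud(v)
for r in range(204,220): print(r,W[r,281].round(4), end=';')
# cone body axis: rim fit
P=W[(W[...,2]>.118)&(W[...,2]<.124)&(np.hypot(W[...,0]-.587,W[...,1]-.034)<.06)]; print(len(P),P.min(0),P.max(0))
# cone surface near tip: fit apex circle
for z in (.05,.055,.06):
    P=W[(abs(W[...,2]-z)<.0025)&(np.hypot(W[...,0]-.587,W[...,1]-.034)<.05)];print(z,len(P),P.min(0).round(4),P.max(0).round(4))
```

```text
[0.58794951 0.03491941 0.024     ] [0.58187713 0.03548234 0.045     ] [[280.53459793 213.81904494]]
204 [0.5959 0.0355 0.0235];205 [0.5966 0.0355 0.0243];206 [0.5989 0.0355 0.0237];207 [0.6013 0.0355 0.023 ];208 [0.6024 0.0355 0.0235];209 [0.6031 0.0355 0.0244];210 [0.5821 0.0354 0.0449];211 [0.5797 0.0354 0.0485];212 [0.5776 0.0353 0.0517];213 [0.5769 0.0353 0.0537];214 [0.5738 0.0353 0.0578];215 [0.5722 0.0353 0.0605];216 [0.5708 0.0353 0.0631];217 [0.5704 0.0353 0.0646];218 [0.5697 0.0353 0.0666];219 [0.5673 0.0353 0.0699];1074 [ 0.53999833 -0.01104814  0.11800705] [0.63356962 0.08811707 0.12398578]
0.05 21 [0.5775 0.0282 0.0476] [0.5828 0.0415 0.0523]
0.055 26 [0.5743 0.0253 0.0529] [0.5804 0.0443 0.0574]
0.06 38 [0.5715 0.0235 0.0577] [0.5784 0.0472 0.0624]
```

```bash
cat > cone.py <<'E'
from meas import *
def conefit(v,c=(.587,.034),zmax=.075):
    W=cloud(v); m=(W[...,2]>.047)&(W[...,2]<zmax)&(np.hypot(W[...,0]-c[0],W[...,1]-c[1])<.055)
    m&=(v['im'].min(-1)>90); P=W[m]
    f=lambda p:np.hypot(P[:,0]-p[0],P[:,1]-p[1])-(p[2]+p[3]*(P[:,2]-.045))
    r=least_squares(f,[*c,.004,.5],loss='soft_l1',f_scale=.001); return r.x,len(P),np.std(r.fun)
if __name__=='__main__':
    v=load('w8'); 
    for z in(.065,.075,.12): print(z,conefit(v,zmax=z))
    # silhouettes: project fitted candidates at rim top
    s=load('side0');print(conefit(s)); 
    # pan circle from w8 (visible part)
    W=cloud(v); m=(abs(W[...,2]-.024)<.004)&(np.hypot(W[...,0]-.588,W[...,1]-.035)<.075)&(v['im'].max(-1)>60)
    P=W[m][:,:2]; print('pan',fitc(hull(P)))
E
python3 cone.py
```

```text
0.065 (array([0.58655505, 0.03489052, 0.00487955, 0.58665196]), 105, np.float64(0.00024405125577741106))
0.075 (array([0.58630206, 0.03489949, 0.00489508, 0.56305537]), 144, np.float64(0.00029623717020098495))
0.12 (array([0.58538317, 0.03492201, 0.00460397, 0.52423364]), 5208, np.float64(0.0019190697571686512))
(array([0.587, 0.034, 0.004, 0.5  ]), 0, np.float64(nan))
pan [0.58666426 0.03415909 0.06474152]
  ret = _var(a, axis=axis, dtype=dtype, out=out, ddof=ddof,
  arrmean = um.true_divide(arrmean, div, out=arrmean,
  ret = ret.dtype.type(ret / rcount)
```

Cone axis fits at (.5865,.0349) and the cross lies at (.5879,.0349). The offset is about 1.4 mm, which is within measurement error. Next I'll grasp the head.

Run:
```python
from h import *
from plant import *
o=down(np.radians(81.8)); h=[.6067,.1737]
movep([.45,.12,.36],o); movep([*h,.30],o); hold(.1)
v=snap('wrist','w9')
st=move_l([*h,.20],feed=.12,max_force=8) or move_l([*h,.151],feed=.06,max_force=8)
x=observe();print(st,x['eef_pos'].round(4),x['ft_force'].round(2),x['time_s'])
v=snap('wrist','w10');v=snap('side','s10');crop(v,220,80,380,230,5,'pics/s10c.png',1.4)
```

```text
False [0.6071 0.1738 0.1515] [0.91 1.13 0.39] 27.2667
```

View pics/w10.png

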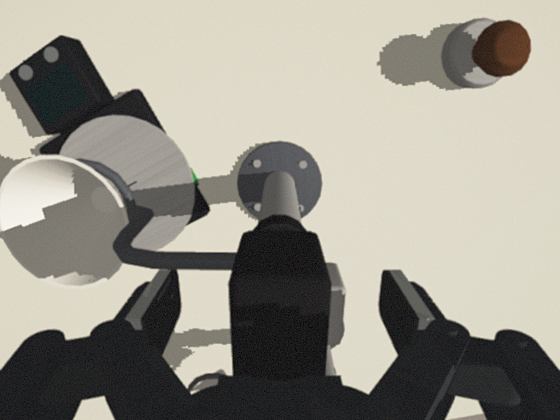

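View pics/s10c.png

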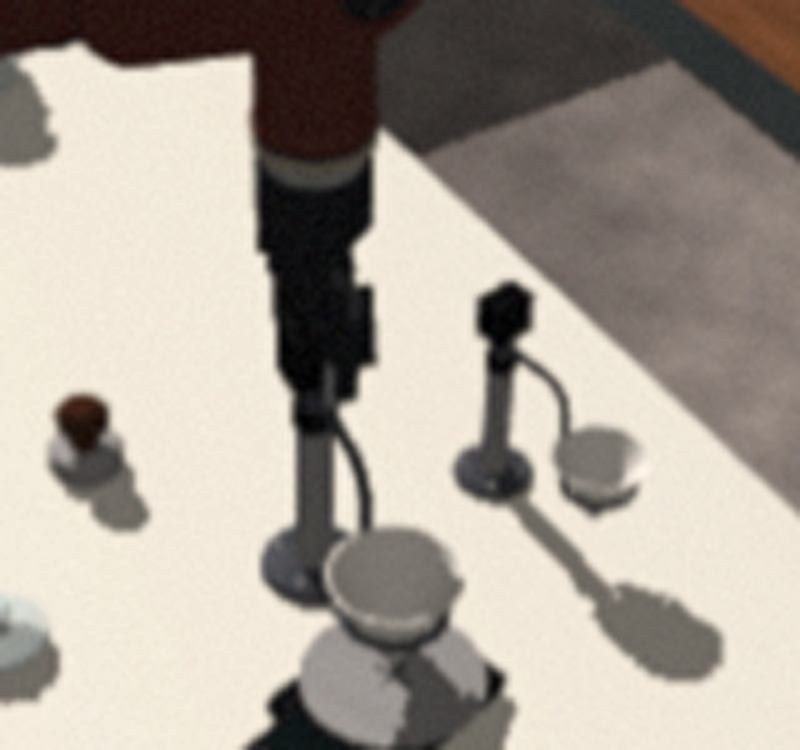

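Run:
```python
from h import *
v=load('w10');W=cloud(v);TC=np.load('TC.npy');M=TC@np.linalg.inv(v['world_from_camera']);L=W@M[:3,:3].T+M[:3,3]
for p in [(235,300),(280,300),(324,300),(336,270),(336,290),(336,310),(336,335),(340,290)]: print(p,W[p[1],p[0]].round(4),L[p[1],p[0]].round(4))
m=(L[...,0]>-.08)&(L[...,0]<-.073)&(abs(L[...,1])<.03)&(abs(L[...,2])<.03);P=L[m];print('head top tool y',P[:,1].min(),P[:,1].max(),len(P),P[:,0].mean())
m=(L[...,0]>-.071)&(L[...,0]<-.035)&(abs(L[...,1])<.03)&(abs(L[...,2])<.03);P=L[m];print(P.min(0),P.max(0))
crop(v,200,220,400,400,4,'pics/w10c.png',1.8)
```

```text
(235, 300) [0.5913 0.1612 0.2254] [-0.074  -0.0151 -0.014 ]
(280, 300) [0.5929 0.1756 0.2261] [-0.0746 -0.0007 -0.0145]
(324, 300) [0.5953 0.1895 0.2257] [-0.0742  0.0135 -0.0142]
(336, 270) [0.599  0.197  0.2001] [-0.0486  0.0214 -0.0116]
(336, 290) [0.5991 0.1948 0.2145] [-0.063   0.0192 -0.0112]
(336, 310) [0.6075 0.1941 0.2143] [-0.0628  0.0197 -0.0027]
(336, 335) [0.6192 0.1932 0.2134] [-0.0619  0.0205  0.009 ]
(340, 290) [0.5995 0.1962 0.2141] [-0.0626  0.0207 -0.0109]
head top tool y -0.017038971991530177 0.015322473724628971 8931 -0.07431927472817415
[-0.07099528 -0.01819471 -0.02298974] [-0.03500126  0.02310988  0.02030423]
```

View pics/w10c.png

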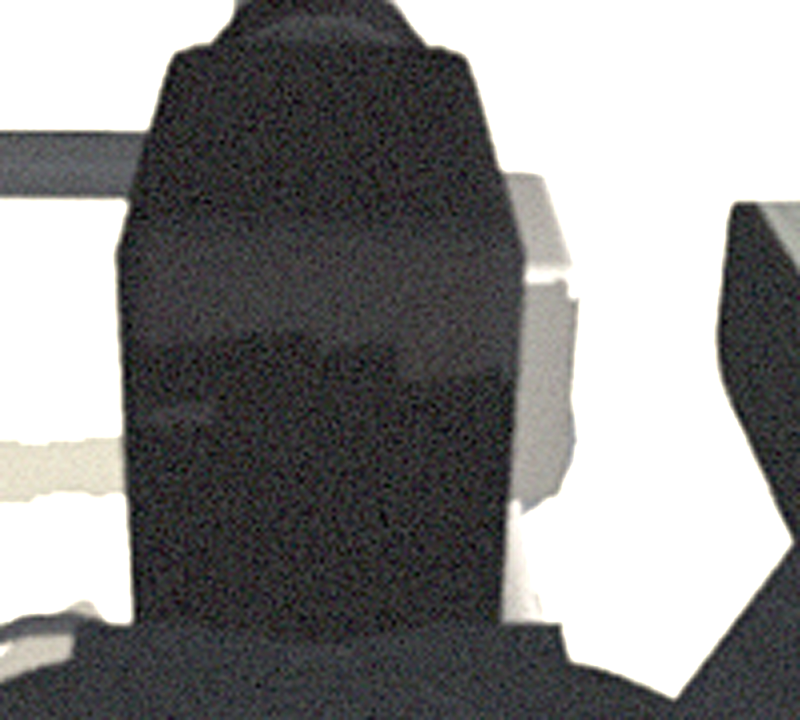

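Run:
```python
from h import *
from plant import *
gripper_to(0,33); hold(.3)
x=observe();print(x['opening'],x['eef_pos'].round(4),x['ft_force'].round(2),x['torque'].round(2),x['time_s'])
v=snap('wrist','w11');crop(v,150,220,410,400,3,'pics/w11c.png',1.8)
```

```text
0.035178046194219985 [0.607  0.1745 0.1517] [-1.51  4.81  4.11] [ 0.9   0.1  -0.24] 28.1833
```

View pics/w11c.png

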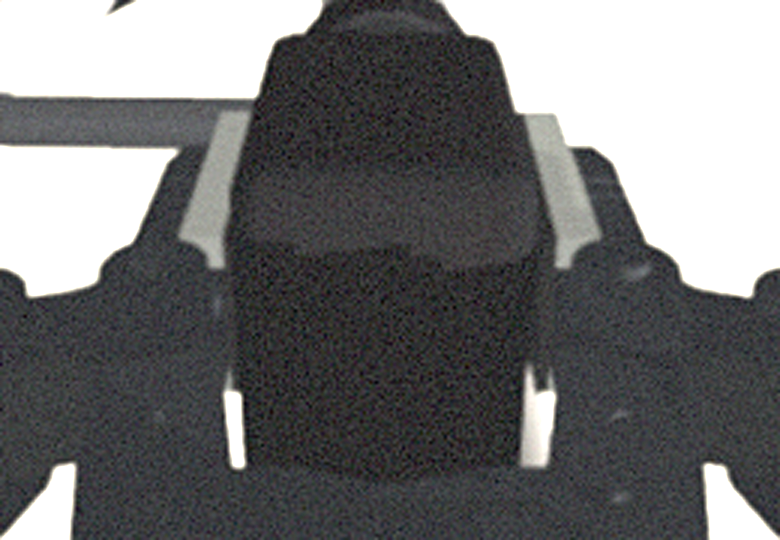

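Opening is 35 mm against 36 mm expected, so the button is squeezed in. Pulling up now, first to 0.030 as a check, then on to the stop.

Run:
```python
from h import *
from plant import *
x=observe();p=x['eef_pos'].copy();z0=p[2]; np.save('z0.npy',p)
def rep(st):
    x=observe();print(st,round(x['opening'],4),x['eef_pos'].round(4),x['ft_force'].round(2),x['time_s'])
st=move_l([p[0],p[1],z0+.02],feed=.05,max_force=25); rep(st)
if not st:
    st=move_l([p[0],p[1],z0+.108],feed=.06,max_force=25); rep(st)
    if not st: st=move_l([p[0],p[1],z0+.120],feed=.02,max_force=10); rep(st)
hold(.3);rep(st)
v=snap('side','s12');crop(v,200,60,400,230,4,'pics/s12c.png',1.4)
v=snap('wrist','w12')
```

```text
False 0.0352 [0.6069 0.1745 0.1707] [ 4.08  3.21 -4.97] 28.8
False 0.0358 [0.6069 0.1744 0.2595] [ 3.46  2.81 -6.12] 30.4167
True 0.0352 [0.6067 0.1744 0.2657] [ 4.16 -0.68 -5.37] 30.875
True 0.0354 [0.6067 0.1744 0.2642] [ 4.66 -2.55 -4.36] 31.175
```

View pics/s12c.png

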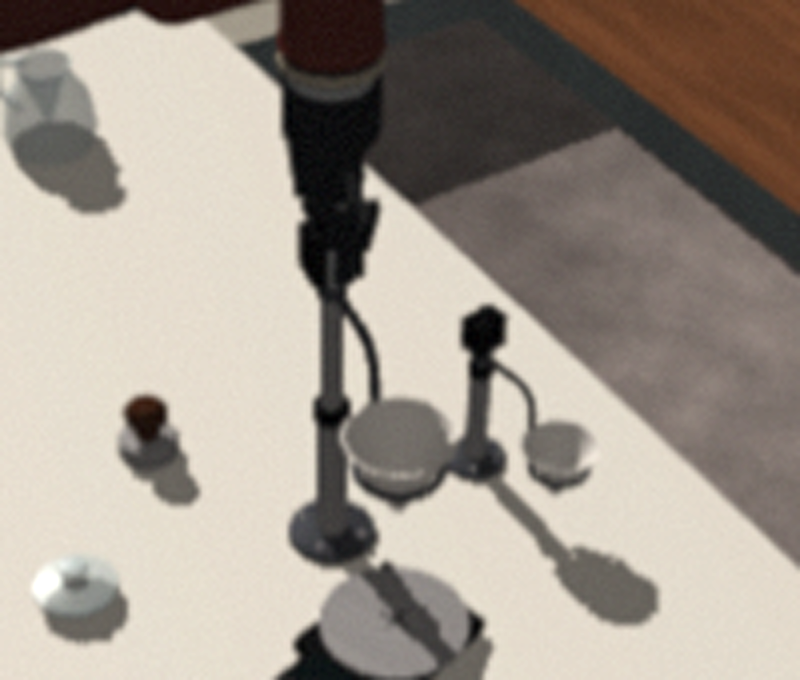

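View pics/w12.png

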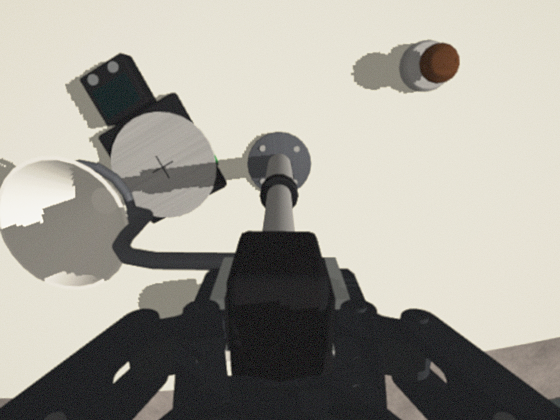

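The stem is near the top (rise about 0.1125) but may not be pressed against the stop. I'll pull a little more.

Run:
```python
from h import *
from plant import *
p=np.load('z0.npy')
def rep(st):
    x=observe();print(st,round(x['opening'],4),x['eef_pos'].round(4),round(x['eef_pos'][2]-p[2],4),x['ft_force'].round(2),x['time_s'])
st=move_l([p[0],p[1],p[2]+.1165],feed=.012,max_force=20); rep(st)
hold(.5);rep(st)
v=snap('side','s13')
for n in ('s13',):
    W=cloud(load(n)); P=W[(W[...,2]>.19)&(W[...,2]<.25)&(np.hypot(W[...,0]-.587,W[...,1]-.034)<.07)]
    print(np.percentile(P[:,2],[50,90,95,98]))
v=snap('wrist','w13');W=cloud(v);TC=np.load('TC.npy');M=TC@np.linalg.inv(v['world_from_camera']);L=W@M[:3,:3].T+M[:3,3]
m=(abs(L[...,1])<.01)&(abs(L[...,2]+.012)<.006)&(L[...,0]<-.06)&(L[...,0]>-.09);print('head top tool x',np.median(L[m][:,0]),np.median(W[m][:,2]))
```

```text
False 0.0353 [0.6065 0.1745 0.2671] 0.1154 [  2.61   1.64 -11.4 ] 31.7667
False 0.0351 [0.6065 0.1745 0.2671] 0.1154 [  3.95   1.07 -17.93] 32.2667
[0.218625   0.23504811 0.23708865 0.23904611]
head top tool x -0.07370920337567521 0.3409173754837228
```

Run:
```python
from meas import *
from plant import *
p=np.load('z0.npy')
hold(.8); x=observe();print(round(x['opening'],4),round(x['eef_pos'][2]-p[2],4),x['ft_force'].round(2),x['time_s'])
v=load('w13')
W=cloud(v); m=(abs(W[...,2]-.024)<.004)&(np.hypot(W[...,0]-.588,W[...,1]-.035)<.08)&(v['im'].max(-1)>60)
m=cv2.morphologyEx(m.astype(np.uint8),cv2.MORPH_OPEN,np.ones((3,3)))>0
print('pan',fitc(hull(W[m][:,:2])).round(4)); 
P=W[(W[...,2]>.225)&(W[...,2]<.242)&(np.hypot(W[...,0]-.587,W[...,1]-.034)<.06)]; print('rim',fitc(hull(P[:,:2])).round(4),len(P))
crop(v,80,90,260,230,4,'pics/w13c.png',1.4)
f=snap('top','t14')
```

```text
0.0354 0.1155 [  3.91   2.12 -24.6 ] 33.1667
pan [0.587  0.034  0.0646]
rim [0.5874 0.0352 0.0463] 5018
```

View pics/w13c.png

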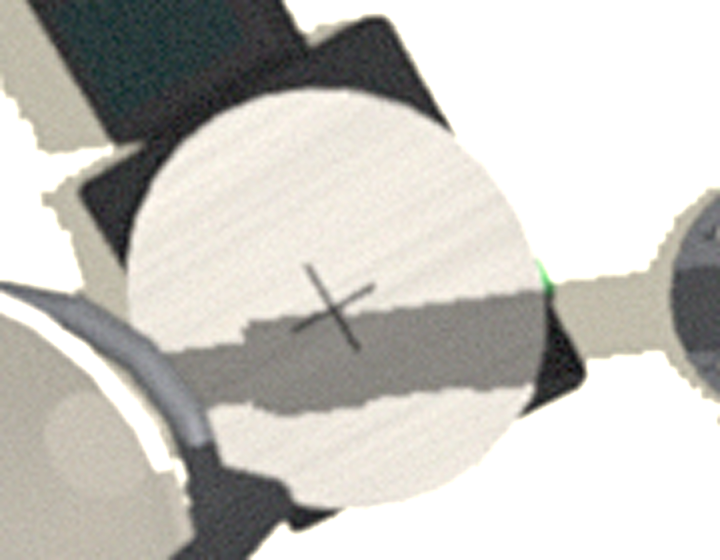

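View pics/t14.png

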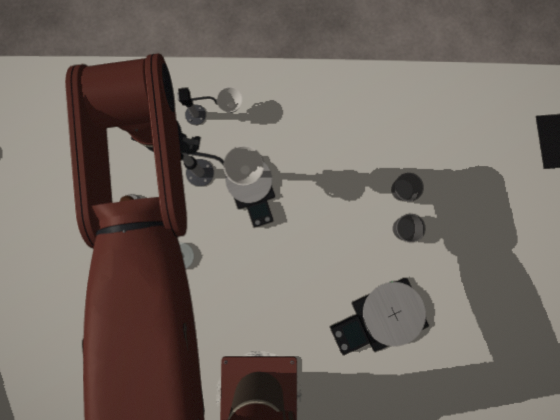

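The pull against the stop is creeping up (18, then 25 N) because I commanded 1 mm beyond it. I'll ease the target to just the stop.

Run:
```python
from h import *
from plant import *
p=np.load('z0.npy'); e=observe()['eef_pos']
move_l([e[0],e[1],p[2]+.1152],feed=.01)
for i in range(5):
    hold(.4); x=observe();print(round(x['opening'],4),round(x['eef_pos'][2]-p[2],4),x['ft_force'].round(2),x['time_s'])
```

```text
0.035 0.1154 [  5.41   1.55 -19.64] 33.9083
0.035 0.1154 [  4.24   1.91 -18.59] 34.3083
0.0351 0.1154 [  3.92   1.42 -17.  ] 34.7083
0.0354 0.1154 [  4.23   1.72 -17.14] 35.1083
0.0352 0.1154 [  5.18   2.05 -15.53] 35.5083
```

Run:
```python
from plant import *
job_done(); x=observe(); print(x['eef_pos'].round(4),x['ft_force'].round(1),x['time_s'])
```

```text
the job is handed in; nothing more can be done
the job is handed in; nothing more can be done
```

The scale is under the dripper, and the arm is holding the stem up at its second stop by the head, with the button squeezed. I handed the job in after about 35.5 s; no verdict was reported.

- **Scale:** I slid it by the console at 25 N. With the cone still down, the cross was 1.4 mm from the cone's axis. After the pull, the pan's centre was 1.2 mm from the rim's centre. Both are within the calibration error of about 2 mm.
- **Stem:** I gripped the head at 33 N, and the opening read 35 mm (36 mm is expected with the button fully in). The stem rose 115.4 mm, and the head's top measured 0.341 m, which matches the second stop. The upward pull on the stop crept to 25 N, so I eased it; it then fell steadily to about 16 N with no slip seen.
- **First grasp missed:** the fingertips sit about 29 mm behind the reported TCP, contrary to the description. The fingers closed above the console and pressed on its top with about 17 N. The scale did not move, and I corrected for the offset from then on.
- **Other items:** the arm did not go near the cups, carafe lid or levelling tool. In the last top picture the cups look unmoved, the arm mostly hides the lid and the levelling tool, and I did not measure any of them.

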